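Fit the ring die and bayonet collar to a clay extruder

TASK

Change the die on the clay extruder that stands muzzle up in its green bench stand: put the brass ring die over the core pin so that it lies flat on the sprung seal ring, and let go of it. Then put the knurled dark collar over the muzzle and turn it until its hidden keyways drop over the pins, push it fully home against the spring, and finish while still holding it pushed home with the gripper. Leave the slotted grey die and the other things on the table where they are.

Things in the scene. Friction and masses are not known exactly. Their poses are not given: they have to be found in the camera images.
- extruder: Clay extruder barrel upright in a green bench stand (base plate 150 x 120 x 12 mm), fixed. Origin: on the barrel axis at the worktop, z up. Barrel shoulder 58 mm across, 99 mm up; above it a steel spigot 44 mm in diameter, its flat top (the muzzle face) 120 mm up, rim chamfered 2 mm. A clamp web (+x side) and a clamp knob (-x side) stay below 75 mm.
- muzzle (a point): Centre of the muzzle face (top of the spigot), 120 mm above the worktop, z up. The core pin, 12 mm in diameter with a tapered tip, stands on this axis to 22 mm above the face. Round it the black seal ring, 30 mm in diameter, stands 5 mm proud of the face on a spring.
- pin_level (a point): On the same axis, 10 mm below the muzzle face: level of the tops of four brass bayonet pins, 4 mm thick, that stand out level from the spigot to a radius of 27 mm, 90 degrees apart. The spigot is clamped at any angle, so the pins' directions differ each time and cannot be told from this frame.
- seal (a joint): How far the sprung seal ring is pressed in, m: 0 = free, top 5 mm above the muzzle face; 0.005 = flush, the die then lies on the muzzle face. The spring pushes back with 3.6 N at first and 9.6 N at the end: the weight of die and collar does not press it in, and it lifts them when released.
- ring_die: Brass ring die with a round hole, lying flat on the worktop: 40 mm in diameter, 10 mm thick, hole 16 mm in diameter, about 80 g. Origin: centre of its underside, z up. Lying on the free seal ring its underside is 5 mm above the muzzle face.
- slot_die: Spare grey aluminium die of the same size (40 mm diameter, 10 mm thick) with a dark slot and no hole; a bystander to be left alone. Origin: centre of its underside.
- collar: Dark knurled steel collar, a cap 64 mm in outer diameter and 33 mm high, about 130 g, standing open end down. Origin: centre of its underside (the open end), z up. Bore 47 mm in diameter, 28 mm deep. On the spigot its underside first rests on the pins, 10 mm below the muzzle face; dropped over them it is 13 mm below, its lip on the ring die; pushed fully home, 18 mm below.
- collar_lip (a point): Centre of the collar's top, 33 mm above its origin; a lip 5 mm thick with a 28 mm hole. Four keyways 6.5 mm wide, 90 degrees apart, run up inside the bore, hidden from outside, one on the collar's own x axis. Turned by at most 90 degrees either way, they come over the pins (within about 3 degrees).
- sanding_block: Blue-grey sanding block, 53 x 87 x 28 mm, a bystander. Origin: centre of its underside.
- test_tile: Red round glaze test tile, 78 mm in diameter, 10 mm high, a bystander. Origin: centre of its underside.
- wood_wedge: Small brown wooden wedge, 55 x 46 x 22 mm, a bystander. Origin: centre of its underside.
Mind the look-alikes: they are no part of the job. Leave any pink look-alike of the collar alone. Leave any turquoise look-alike of the ring_die alone.

How it is judged:
By the outcome, as a careful person would: the job done as asked, in the order asked, and still so for the second after the job is handed in, while the arm keeps its last pose, push and grip.
It also fails if it takes over 67 s, if anything falls off the work surface, if the arm or the gripper's body presses on something with over 40 N, if the wrist force passes 120 N, or if a joint passes its speed limit or range.

ROBOT

A 6-joint arm with a two-finger parallel gripper is mounted at the origin on a cart in front of the work surface, level with it; the furniture and walls round the work are solid. World frame = base frame: x ahead of the robot, y to its left, z up, the work surface at z = 0. Lengths are in m, angles in rad, forces in N, time in s.
With the tool pointing down it reaches from about 0.35 to 0.975 m from the base axis. Payload 7.1 kg.
Tool frame: the origin (TCP) lies midway between the tips of the shut fingers; the grasp point (between the pads) lies 19 mm behind it; z points along the fingers, y is the line along which they close (so a half turn about z gives the same grasp; the last joint's range is limited). The gripper opens to 88 mm and grips with 3 to 60 N. Pads are 20 mm wide; open, the fingers measure 115 mm over their backs; the gripper's body (75 mm by 178 mm) begins 61 mm behind the grasp point.
Start: joints at [-0.019, 0.423, 1.63, -0, 1.089, -0.019], TCP at [0.625, 0, 0.223] pointing down, gripper open.
Joint ranges: [-3, 3], [-0.9, 2.11], [0.09, 2.58], [-1.31, 4.45], [0.11, 2.69], [-2.54, 2.54]. Speed limits (rad/s): [2.39, 2.39, 3.01, 3.14, 3.14, 3.14].

INTERFACE

Orientations are given as a unit quaternion [w, x, y, z].
In Python, from station import move_pose, movel, movej, command_gripper, wait, inverse_kinematics, read_camera, camera_info, MotionError, job_done, get_time, get_joint_pos, get_qvel, get_effort, get_tcp_pos, get_ee_rot, get_ft_force, get_ft_torque, get_grip_width, get_finger_force gives the robot as it stands. Calls block until the motion is done:
- move_pose(position, orientation): joint-space move of the TCP to a pose.
- movel(position, frame=None, v=0.15, until_force=None): straight line of the TCP; frame=None keeps the orientation; v is the mean speed in m/s. With until_force (N) it stops when the force on the tool has changed by that much, and returns True; else False.
- movej(angles): joint-space move.
- command_gripper(opening): opening from 0.0 (shut) to 1.0 (fully open); the grip force is fixed at half the most; returns when the fingers have stopped.
- wait(seconds).
- inverse_kinematics(position, orientation): joint angles nearest the present ones, or None.
- read_camera(name): name is "scene" or "side" or "wrist"; returns the picture (420x560x3 uint8, red, green, blue); there is no depth.
- camera_info(name): a dict with "intrinsics" (3x3 intrinsics, pixels), "dist" ([k1, k2, p1, p2, k3] as OpenCV has them; the pictures are not rectified), "T" (4x4, takes a point from camera to world coordinates); the wrist camera has in their place "tool_from_camera" (4x4, takes a point from camera to tool coordinates, whose origin is the TCP and whose axes are the flange's). Camera axes: x right, y up, looking along -z (the intrinsics and any distortion apply to the point x, -y, -z); pixel columns grow to the right and rows downward; lengths in m; the calibration is good to about 2 mm. A picture is of the moment at which its call begins: read the wrist's pose just before it. camera_info takes no time and is no camera call.
A pose or a line that the arm cannot do raises MotionError and nothing moves.
- job_done(): hands the job in; it is judged then, once.
Readings, each from a call of its own:
- get_time(): time.
- get_joint_pos(): joint angles.
- get_qvel(): joint speeds.
- get_effort(): joint torques, N m.
- get_tcp_pos(): TCP position.
- get_ee_rot(): TCP orientation.
- get_ft_force(): force on the tool from outside, world axes, zero at the start.
- get_ft_torque(): the same for the moment, N m.
- get_grip_width(): opening from 0.0 (shut) to 1.0 (fully open).
- get_finger_force(): force on a finger pad.
Only numpy, scipy, OpenCV 4.12 (cv2) and the standard library are available. Lean on these libraries where they do the work, as an engineer would, in place of code of your own. Each camera call takes 0.05 s, during which the arm holds its last target. There are 200 camera calls.

## Working session

There is one attempt and no reset: what is moved stays moved. The work goes in short steps, each a Python script; the robot and the scene stay as the last script left them, time stands still between calls to the robot, and variables do not carry over. Pictures are saved under pics/ and viewed, at most 10 in all, crops included, and the job is handed in when it is done.

```bash
ls; mkdir -p pics; python3 - <<'E'
from station import *
import cv2,numpy as np
for n in("scene","side","wrist"):
    im=read_camera(n); cv2.imwrite(f"pics/{n}0.png",im[:,:,::-1]); np.save(f"pics/{n}0.npy",im)
    c=camera_info(n); print(n,{k:np.round(v,4).tolist() for k,v in c.items()})
a=cv2.imread("pics/scene0.png");b=cv2.imread("pics/side0.png")
print(get_time(),get_tcp_pos(),get_ee_rot())
E
```

```text
pics
scene {'intrinsics': [[406.5357, 0.0, 279.7262], [0.0, 406.5357, 206.7269], [0.0, 0.0, 1.0]], 'dist': [-0.097, 0.0, 0.0, 0.0, 0.0], 'T': [[0.5315, 0.342, -0.775, -0.2734], [-0.8471, 0.2112, -0.4877, -0.4978], [-0.0031, 0.9157, 0.4019, 0.5216], [0.0, 0.0, 0.0, 1.0]]}
side {'intrinsics': [[499.8158, 0.0, 271.0404], [0.0, 499.8158, 212.656], [0.0, 0.0, 1.0]], 'dist': [0.0491, 0.0, 0.0, 0.0, 0.0], 'T': [[0.8979, 0.2124, -0.3856, 0.0115], [-0.44, 0.4619, -0.7701, -0.9971], [0.0145, 0.8611, 0.5082, 0.7457], [0.0, 0.0, 0.0, 1.0]]}
wrist {'intrinsics': [[296.8937, 0.0, 277.6469], [0.0, 296.8937, 210.8551], [0.0, 0.0, 1.0]], 'dist': [-0.0559, 0.0, 0.0, 0.0, 0.0], 'tool_from_camera': [[0.0005, 0.9559, 0.2937, 0.08], [1.0, -0.0008, 0.001, -0.0012], [0.0012, 0.2937, -0.9559, -0.1623], [0.0, 0.0, 0.0, 1.0]]}
0.15 [6.24584195e-01 1.21501991e-05 2.22075005e-01] [-4.22593223e-04  7.07122596e-01  7.07090722e-01 -4.08070000e-04]
```

View pics/scene0.png

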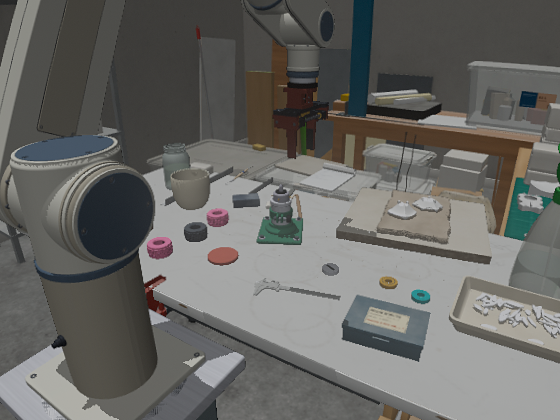

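View pics/side0.png

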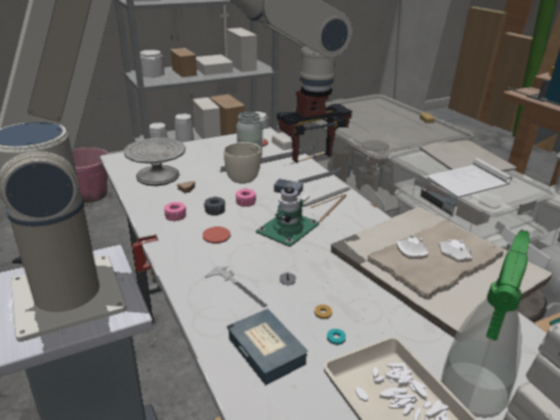

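View pics/wrist0.png

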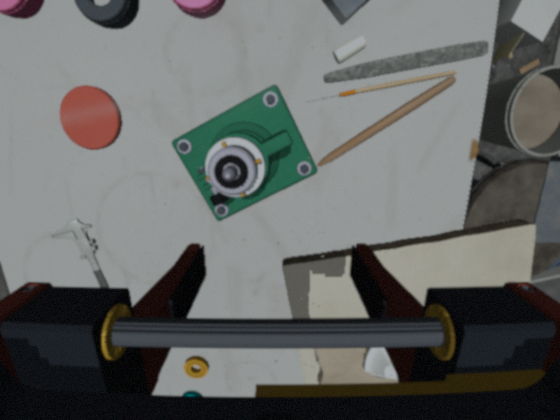

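The scene, side and wrist views show these candidates:
- **Ring die:** the brass ring at scene (388,282) / side (323,311). It could be confused with the turquoise ring at (421,296) / (336,336) or the grey slotted die at (331,269) / (287,279).
- **Collar:** the dark ring at scene (195,232) / side (215,205). It could be confused with the pink ones at (160,247) and (217,217).
- **Extruder:** at scene (281,215) / side (290,205) / wrist (233,172).

I choose the brass ring and the dark ring.

```bash
cat > h.py <<'E'
from station import *
import cv2,numpy as np
from scipy.spatial.transform import Rotation as Ro
def snap(n):
    if n=="wrist":
        q=get_ee_rot(); p=get_tcp_pos()
        T=np.eye(4); T[:3,:3]=Ro.from_quat([q[1],q[2],q[3],q[0]]).as_matrix(); T[:3,3]=p
        T=T@np.array(camera_info(n)["tool_from_camera"])
    else: T=np.array(camera_info(n)["T"])
    return read_camera(n),T
def ray(n,T,px):
    c=camera_info(n); u=cv2.undistortPoints(np.array(px,float).reshape(1,1,2),np.array(c["intrinsics"]),np.array(c["dist"])).ravel()
    d=T[:3,:3]@np.array([u[0],-u[1],-1]); return T[:3,3],d/np.linalg.norm(d)
def plane(n,T,px,z):
    o,d=ray(n,T,px); return o+d*(z-o[2])/d[2]
def tri(rs):
    A=np.zeros((3,3));b=np.zeros(3)
    for o,d in rs:
        P=np.eye(3)-np.outer(d,d);A+=P;b+=P@o
    x=np.linalg.solve(A,b); return x,[round(1000*np.linalg.norm((np.eye(3)-np.outer(d,d))@(x-o)),1) for o,d in rs]
def proj(n,T,X):
    c=camera_info(n); p=np.linalg.inv(T)@np.append(X,1); p=np.array([p[0],-p[1],-p[2]])
    return cv2.projectPoints(p.reshape(1,1,3),np.zeros(3),np.zeros(3),np.array(c["intrinsics"]),np.array(c["dist"]))[0].ravel()
def mask(im,kind):
    h=cv2.cvtColor(im,cv2.COLOR_RGB2HSV); H,S,V=[h[...,i].astype(int) for i in range(3)]
    if kind=="brass": return ((H>10)&(H<30)&(S>110)&(V>60)).astype(np.uint8)
    if kind=="dark": return (V<75).astype(np.uint8)
    if kind=="green": return ((H>65)&(H<90)&(S>100)).astype(np.uint8)
def blob(m,px,r=25):
    """hull-centre of the blob nearest px within radius r"""
    cs,_=cv2.findContours(m,cv2.RETR_EXTERNAL,cv2.CHAIN_APPROX_NONE); best=None
    for c in cs:
        if cv2.contourArea(c)<20: continue
        hu=cv2.convexHull(c); M=cv2.moments(hu); p=np.array([M["m10"],M["m01"]])/M["m00"]
        dd=np.linalg.norm(p-px)
        if dd<r and (best is None or dd<best[0]): best=(dd,p,cv2.boundingRect(c),c)
    return best and best[1:]
def down(a): # tool down, closing line (tool y) at angle a from world x, quaternion wxyz
    y=np.array([np.cos(a),np.sin(a),0]); z=np.array([0,0,-1.]); x=np.cross(y,z)
    q=Ro.from_matrix(np.c_[x,y,z]).as_quat(); return [q[3],q[0],q[1],q[2]]
E
python3 - <<'E'
from h import *
I={n:np.load(f"pics/{n}0.npy") for n in("scene","side")}
for name,k,ps,pd in (("die","brass",(388,282),(323,311)),("collar","dark",(195,232),(215,205))):
    rs=[]
    for n,p in(("scene",ps),("side",pd)):
        T=np.array(camera_info(n)["T"]); b=blob(mask(I[n],k),p); print(name,n,b and (b[0],b[1]))
        if b: rs.append(ray(n,T,b[0]))
    if len(rs)==2: print(tri(rs))
for nm,ps,pd in(("turq",(421,296),(336,336)),("pink1",(160,247),(175,211)),("pink2",(217,217),(246,197)),("slot",(331,269),(288,279)),("pintip",(282,187),(290,184))):
    print(nm,tri([ray(n,np.array(camera_info(n)["T"]),p) for n,p in(("scene",ps),("side",pd))]))
a=cv2.imread("pics/scene0.png"); b=cv2.imread("pics/side0.png"); w=cv2.imread("pics/wrist0.png")
r=lambda x:cv2.resize(x,(380,285),interpolation=cv2.INTER_CUBIC)
cv2.imwrite("pics/crop1.png",np.vstack([np.hstack([r(a[250:310,360:440]),r(b[165:240,145:245])]),np.hstack([r(w[110:230,160:320]),r(w[340:400,156:236])])]))
E
```

```text
die scene (array([388.0634278 , 281.43454791]), (380, 277, 17, 10))
die side (array([322.7120098 , 311.42034314]), (315, 306, 16, 12))
(array([ 0.48998287, -0.30210457,  0.00738786]), [np.float64(2.6), np.float64(2.6)])
collar scene (array([195.54444444, 234.28366013]), (184, 227, 23, 15))
collar side (array([214.37121212, 208.8452381 ]), (205, 204, 19, 11))
(array([0.43179331, 0.21552124, 0.00850863]), [np.float64(3.3), np.float64(3.3)])
turq (array([ 0.47477055, -0.37929057,  0.00763442]), [np.float64(1.2), np.float64(1.2)])
pink1 (array([0.31885696, 0.23169018, 0.01889499]), [np.float64(2.2), np.float64(2.2)])
pink2 (array([0.53988275, 0.23057588, 0.01477367]), [np.float64(2.2), np.float64(2.2)])
slot (array([ 0.47441364, -0.16890857,  0.00566628]), [np.float64(1.7), np.float64(1.7)])
pintip (array([0.5827995 , 0.03430405, 0.13788546]), [np.float64(1.6), np.float64(1.6)])
```

View pics/crop1.png

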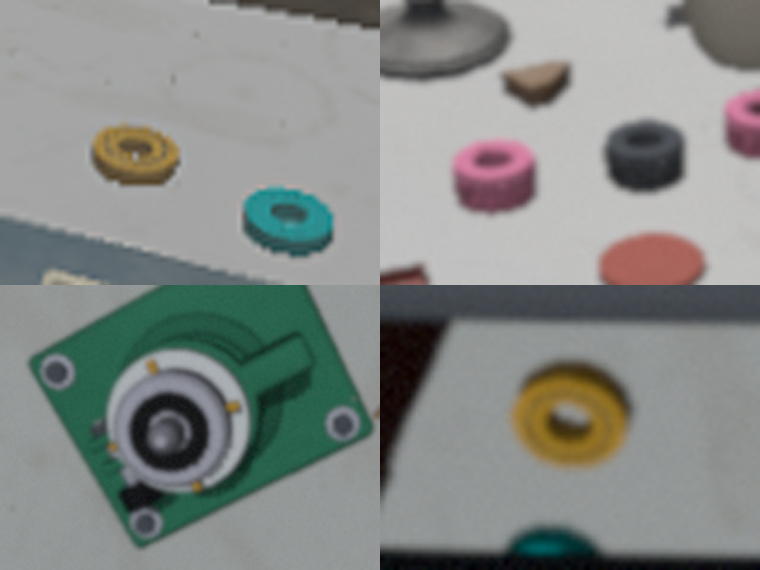

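The crop confirms it: the brass ring has a round hole, and the dark knurled collar stands between two pink look-alikes. Four brass pins show round the spigot. Next I take close wrist views, each from two tool angles.

```bash
python3 - <<'E'
from h import *
def look(tag,xy,z,angs,kind,zz):
    rs=[];pix=[]
    for i,a in enumerate(angs):
        move_pose([xy[0],xy[1],z],down(a)); im,T=snap("wrist")
        cv2.imwrite(f"pics/{tag}{i}.png",im[:,:,::-1]); np.savez(f"pics/{tag}{i}.npz",im=im,T=T)
        p=proj("wrist",T,[xy[0],xy[1],zz]); b=blob(mask(im,kind),p,40)
        print(tag,i,np.round(p),b and (np.round(b[0],1),b[1]), b and plane("wrist",T,b[0],zz).round(4), get_joint_pos().round(2)[5],get_time())
        if b: rs.append(ray("wrist",T,b[0]))
    if len(rs)>1: print(tri(rs))
look("muz",(0.583,0.034),0.18,(0,np.pi/2),"dark",0.125)
look("die",(0.490,-0.302),0.12,(np.pi/2,0),"brass",0.010)
a=[cv2.imread(f"pics/{n}.png")[50:350,80:480] for n in("muz0","muz1","die0","die1")]
cv2.imwrite("pics/four.png",np.vstack([np.hstack(a[:2]),np.hstack(a[2:])]))
E
```

```text
muz 0 [281. 228.] (array([278.3, 224.2]), (260, 206, 37, 38)) [0.5812 0.0371 0.125 ] 0.04 0.5833
muz 1 [279. 229.] (array([282.3, 225.4]), (264, 207, 38, 38)) [0.5799 0.0365 0.125 ] -1.53 2.0333
(array([0.58100567, 0.03637285, 0.12246818]), [np.float64(0.3), np.float64(0.3)])
die 0 [278. 209.] (array([277.4, 207. ]), (258, 188, 40, 39)) [ 0.4881 -0.3024  0.01  ] -2.14 3.4167
die 1 [279. 208.] (array([278.4, 206.7]), (259, 187, 40, 40)) [ 0.4895 -0.3012  0.01  ] -0.57 4.8667
(array([ 0.48943131, -0.30248766,  0.00546063]), [np.float64(0.1), np.float64(0.1)])
```

View pics/four.png

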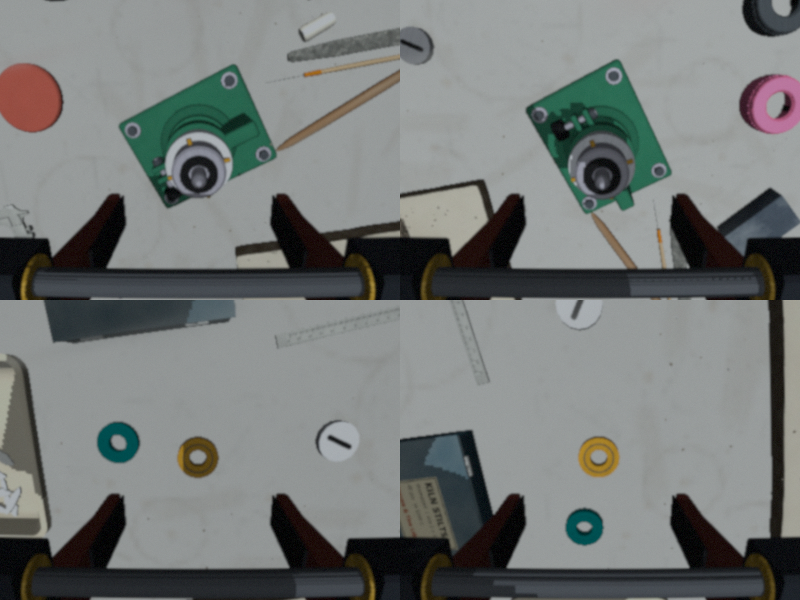

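Muzzle at (0.581, 0.037); its two-view height of 122 mm agrees with the text. Brass die at crop (198,457)/(598,457), i.e. (0.489, -0.302), with the turquoise ring clear of a grasp along x. Picking the die.

```bash
python3 - <<'E'
from h import *
command_gripper(0.72)
movel([0.489,-0.302,0.03],v=0.2)
print(movel([0.489,-0.302,0.003],v=0.06,until_force=6),get_tcp_pos())
command_gripper(0.0); print(get_grip_width()*88,get_finger_force())
movel([0.489,-0.302,0.19],v=0.2)
move_pose([0.581,0.0368,0.19],down(0)); wait(0.3)
im,T=snap("wrist"); np.savez("pics/held.npz",im=im,T=T); cv2.imwrite("pics/held.png",im[:,:,::-1])
b=blob(mask(im,"brass"),proj("wrist",T,[0.581,0.0368,0.195]),40)
print(b and b[:2], b and plane("wrist",T,b[0],0.198), proj("wrist",T,[0.581,0.0368,0.125]),get_tcp_pos(),get_time(),get_ft_force())
cv2.imwrite("pics/held_c.png",cv2.resize(im[160:360,150:410,::-1],(780,600),interpolation=cv2.INTER_CUBIC))
E
```

```text
False [ 0.48886733 -0.30193243  0.00270261]
39.339399582077675 30.000314391218126
(array([277.56370619, 260.32239561]), (244, 228, 69, 65)) [0.5796784  0.03885567 0.198     ] [279.31852965 221.86528823] [0.58105709 0.03613497 0.19003248] 9.925 [-1.00364103 -1.2210708  -1.63058185]
```

View pics/held_c.png

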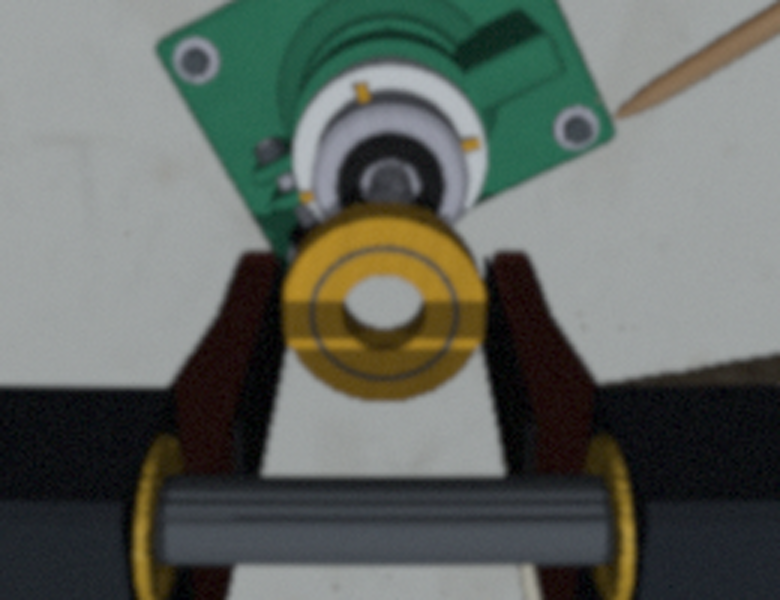

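The die is held level. Its top rim is centred at full-image (278,264) and the seal at (280,222). The tool needs to shift about +0.6 mm in x and +0.7 mm in y. Lowering with a force guard.

```bash
python3 - <<'E'
from h import *
X,Y=0.5816,0.0374
movel([X,Y,0.155],v=0.1); wait(0.2); print(get_tcp_pos(),get_ft_force())
r=movel([X,Y,0.126],v=0.03,until_force=3); print(r,get_tcp_pos(),get_ft_force(),get_ft_torque(),get_time())
im,T=snap("side"); cv2.imwrite("pics/ins.png",cv2.resize(im[150:250,240:340,::-1],(400,400),interpolation=cv2.INTER_CUBIC))
E
```

```text
[0.58208029 0.03743746 0.1556782 ] [-0.31743975 -0.91826368 -0.12430823]
True [0.58130582 0.03738842 0.1269192 ] [0.98571683 0.05136572 4.10603224] [ 0.03490091 -0.09040668  0.01881091] 11.4917
```

Contact came at TCP z = 126.9 mm, which is where the seal should stop it. Now I release, retreat and look.

```bash
python3 - <<'E'
from h import *
command_gripper(0.72); p=get_tcp_pos()
movel([p[0],p[1],0.19],v=0.15); wait(0.2)
im,T=snap("wrist"); np.savez("pics/pl.npz",im=im,T=T)
b=blob(mask(im,"brass"),proj("wrist",T,[0.581,0.0368,0.135]),30); print(b and b[:2], b and plane("wrist",T,b[0],0.135),get_time())
s,_=snap("side")
r=lambda x:cv2.resize(x[:,:,::-1],(400,400),interpolation=cv2.INTER_CUBIC)
cv2.imwrite("pics/pl.png",np.hstack([r(im[170:290,220:340]),r(s[165:265,240:340])]))
# collar views
rs=[]
for i,a in enumerate((np.pi/2,0)):
    move_pose([0.432,0.2155,0.16],down(a)); im,T=snap("wrist"); np.savez(f"pics/col{i}.npz",im=im,T=T)
    p=proj("wrist",T,[0.432,0.2155,0.033]); b=blob(mask(im,"dark"),p,60)
    print(p,b and b[:2],b and plane("wrist",T,b[0],0.033),get_joint_pos()[5],get_time())
    cv2.imwrite(f"pics/col{i}.png",im[:,:,::-1])
E
```

```text
(array([278.98282672, 226.0922205 ]), (252, 202, 54, 48)) [0.5791628  0.03855924 0.135     ] 12.95
[278.52518466 204.14472814] (array([278.67983509, 200.90265214]), (250, 171, 59, 61)) [0.42860262 0.21565723 0.033     ] -1.1315666189067588 14.1333
[278.90829707 202.25236003] (array([279.75512326, 197.15397321]), (250, 168, 60, 60)) [0.43284062 0.22081521 0.033     ] 0.43739658017335864 15.5833
```

View pics/pl.png

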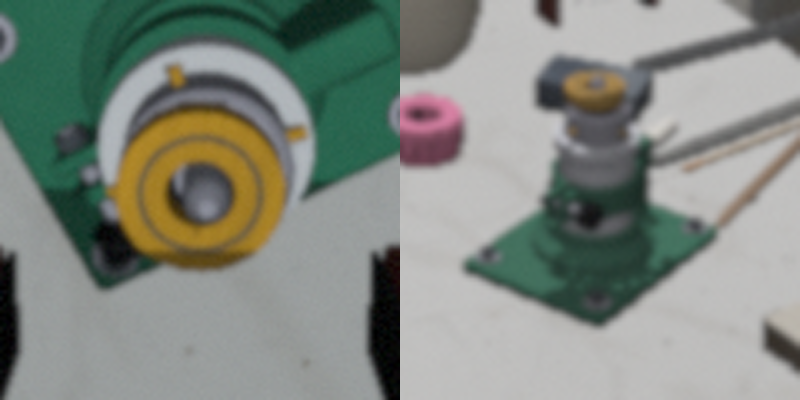

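View pics/col1.png

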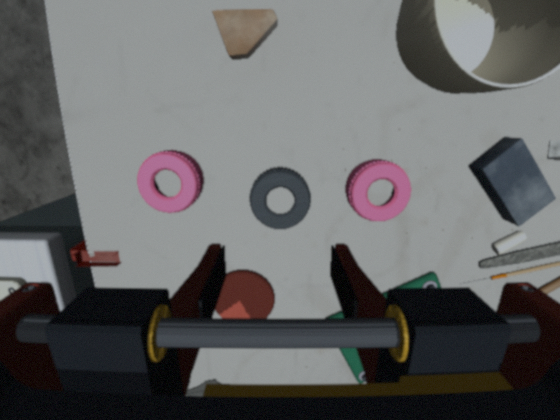

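The die lies flat with the core pin through its hole (crop (203,190)), and the side view agrees. In the collar picture the dark collar is at (280,198), with pink rings on both sides along x, so I grip it along y.

```bash
python3 - <<'E'
from h import *
cx,cy=0.433,0.216
move_pose([cx,cy,0.10],down(np.pi/2)); command_gripper(1.0)
movel([cx,cy,0.045],v=0.15)
print(movel([cx,cy,0.005],v=0.08,until_force=6),get_tcp_pos())
command_gripper(0.0); print(get_grip_width()*88,get_finger_force(),get_tcp_pos())
movel([cx,cy,0.19],v=0.2)
move_pose([0.581,0.0365,0.19],down(np.pi/2)); wait(0.3)
im,T=snap("wrist"); np.savez("pics/hc.npz",im=im,T=T)
print(get_tcp_pos(),get_joint_pos()[5],get_time(),get_ft_force())
cv2.imwrite("pics/hc.png",cv2.resize(im[130:330,150:410,::-1],(780,600),interpolation=cv2.INTER_CUBIC))
E
```

```text
False [0.43303772 0.21601409 0.00499059]
64.70767774946889 30.000774040818214 [0.43324863 0.216162   0.00531771]
[0.58076895 0.03740222 0.19020656] -1.5283835384147246 21.5833 [ 0.2215578   0.61311305 -0.92103177]
```

View pics/hc.png

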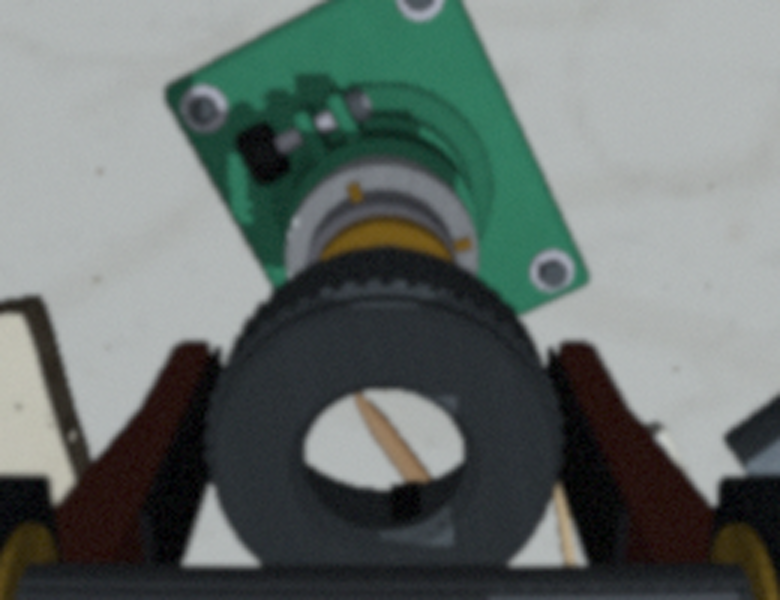

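Through the collar's hole a keyway shows as the black square at crop (405,500), roughly 10° from world +x. The pins at crop1 (233,407), (152,367), (197,487) and (111,448) lie about 20° (mod 90). I'll compute both, lower the collar, and feel for the pins.

```bash
python3 - <<'E'
from h import *
d=np.load("pics/hc.npz"); o,r=ray("wrist",d["T"],(285,296.7)); c=get_tcp_pos()[:2]
for R in(.0235,.026):
    a=r[:2]@r[:2]; b=(o[:2]-c)@r[:2]; k=(o[:2]-c)@(o[:2]-c)-R*R
    for s in(-1,1):
        t=(-b+s*np.sqrt(b*b-a*k))/a; p=o+t*r; print("key",R,p.round(4),np.degrees(np.arctan2(p[1]-c[1],p[0]-c[0])).round(1))
D=np.load("pics/muz0.npz"); m=mask(D["im"],"brass"); cs,_=cv2.findContours(m,cv2.RETR_EXTERNAL,cv2.CHAIN_APPROX_NONE)
for q in cs:
    if cv2.contourArea(q)<3: continue
    p=plane("wrist",D["T"],q.reshape(-1,2).mean(0),.108)
    if np.linalg.norm(p[:2]-[.5812,.0371])<.035: print("pin",p.round(4),np.degrees(np.arctan2(p[1]-.0371,p[0]-.5812)).round(1))
t=np.array([.5811,.0366]); cmd=t.copy()
for i in range(2):
    movel([*cmd,0.156],v=0.08); wait(0.2); p=get_tcp_pos(); print(p); cmd+=(t-p[:2])*.8
hit=movel([*cmd,0.112],v=0.03,until_force=4); print(hit,get_tcp_pos(),get_ft_force(),get_ft_torque(),get_time(),cmd)
E
```

```text
key 0.0235 [0.5573 0.0393 0.2628] 175.3
key 0.0235 [0.6039 0.0414 0.1916] 9.9
key 0.026 [0.5548 0.0392 0.2666] 176.0
key 0.026 [0.6064 0.0416 0.1877] 9.2
pin [0.557  0.0278 0.108 ] -159.0
pin [0.6039 0.0436 0.108 ] 15.9
pin [0.5737 0.0586 0.108 ] 109.2
[0.58147137 0.03657983 0.1564723 ]
[0.58082496 0.03659659 0.15606587]
True [0.58096565 0.03662208 0.11456698] [-0.55665351 -0.46643943  4.75409068] [ 0.04657669 -0.17591119 -0.01308836] 24.0583 [0.58102294 0.03661887]
```

The collar rests on the pins (TCP 114.6 mm). It needs about +9° of turn, so I step through that and probe for the drop.

```bash
python3 - <<'E'
from h import *
cmd=[0.58102,0.03662]; z0=get_tcp_pos()[2]; ok=False
for da in (4,6,8,10,12,14,16,19,22,25):
    move_pose([*cmd,z0],down(np.pi/2+np.radians(da)))
    f0=get_ft_force()[2]
    hit=movel([*cmd,z0-0.002],v=0.02,until_force=4); z=get_tcp_pos()[2]
    print(da,round(f0,1),hit,round(z*1000,2),round(get_ft_force()[2],1),round(get_ft_torque()[2],2),round(get_time(),1))
    if z<z0-0.0014: ok=True;break
print(ok)
E
```

```text
4 -1.4 False 112.42 -1.6 0.02 24.6
True
```

It dropped to 112.4 mm with no resistance, so the keyways are over the pins. Now I push it home against the spring, watching force and torque.

```bash
python3 - <<'E'
from h import *
cmd=[0.58102,0.03662]
move_pose([*cmd,0.1123],down(np.pi/2+np.radians(5))); print(get_ft_torque().round(3),get_ft_force().round(2))
for z in (.111,.110,.109,.108,.107,.106,.105):
    hit=movel([*cmd,z],v=0.02,until_force=12); p=get_tcp_pos()
    print(z,hit,(p*1000).round(2),get_ft_force().round(1),get_ft_torque().round(2),round(get_grip_width()*88,2),round(get_time(),1))
    if hit or get_ft_force()[2]>18: break
E
```

```text
[ 0.21  -0.188  0.007] [-0.26 -0.05  0.17]
0.111 False [581.11  36.63 111.14] [1.  0.2 3.4] [ 0.23 -0.06  0.01] 64.85 25.1
0.11 False [581.13  36.62 110.12] [-0.5  0.4  4.4] [ 0.19 -0.06  0.03] 64.35 25.3
0.109 False [581.15  36.64 109.13] [-0.5 -0.3  5.6] [0.15 0.07 0.04] 64.7 25.6
0.108 False [581.14  36.64 108.21] [-0.3  0.3  6.9] [0.18 0.06 0.03] 64.38 25.8
0.107 False [581.13  36.65 107.35] [-1.2  0.1  7.2] [0.2  0.15 0.06] 64.54 26.1
0.106 False [581.21  36.62 107.3 ] [-4.7 -0.1 17. ] [0.2  0.61 0.05] 64.41 26.3
0.105 False [581.2   36.65 107.23] [-7.4  0.1 23.2] [ 0.14  1.15 -0.04] 64.44 26.6
```

A hard stop at TCP 107.3 mm matches the home height (102 mm plus the 5.3 mm grip offset), and the force rose along the spring line before it. One last look, plus a check that it holds steady.

```bash
python3 - <<'E'
from h import *
wait(1.0); print(get_tcp_pos().round(5),get_ft_force().round(1),round(get_grip_width()*88,2),get_finger_force(),get_time())
r=lambda x:cv2.resize(x[:,:,::-1],(390,390),interpolation=cv2.INTER_CUBIC)
s,_=snap("side");c,_=snap("scene")
cv2.imwrite("pics/fin.png",np.hstack([r(s[150:260,235:345]),r(c[150:260,225:335])]))
E
```

```text
[0.58121 0.03664 0.10722] [-7.6 -0.2 23.7] 64.72 30.0044253654778 27.5583
```

View pics/fin.png

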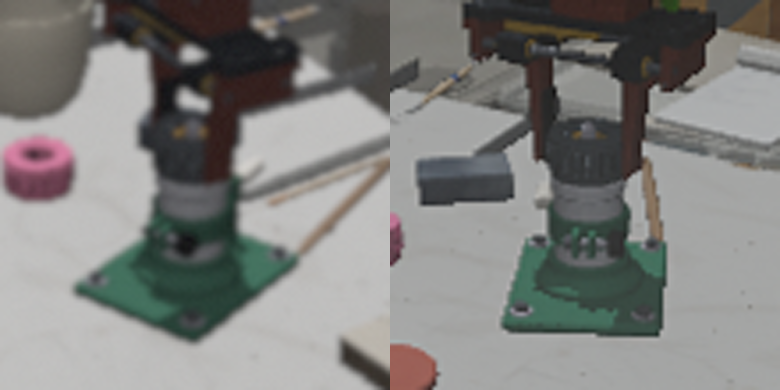

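The collar sits level at crop (182,150)/(587,150), covering the spigot down to just above the shoulder, with the core pin and brass die showing in its hole. It is steady and still held with a 24 N push. Handing in.

```bash
python3 -c "
from station import *
print(job_done(),get_time())"
```

```text
the job is handed in; nothing more can be done
the job is handed in; nothing more can be done
```

The job is handed in: the brass ring die lies over the core pin, and the collar is keyed over the pins, pushed fully home and still held there with about 24 N at about 28 s of the 67 s allowed; no bystander was touched, as far as the pictures show.

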